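Close the stone case and lift off its dust cover

ROBOT

A 6-joint arm with a two-finger parallel gripper is mounted at the origin on a cart in front of the work surface, level with it; the furniture and walls round the work are solid. World frame = base frame: x ahead of the robot, y to its left, z up, the work surface at z = 0. Lengths are in m, angles in rad, forces in N, time in s.
With the tool pointing down it reaches from about 0.3 to 0.95 m from the base axis. Payload 3.1 kg.
Tool frame: the origin (TCP) lies on the centre line of the jaws, within the pads' length; the fingertips stand finger_overhang ahead of it and the grasp point (between the pads) lies 5 mm behind it (finger_overhang is the distance from the TCP to the fingertips, in m); z points along the fingers, y is the line along which they close (so a half turn about z gives the same grasp; the last joint's range is limited). The gripper opens to 85 mm and grips with 20 to 120 N. Pads are 22 mm wide; open, the fingers measure 114 mm over their backs; the gripper's body (76 mm by 85 mm) begins 54 mm behind the grasp point. The pads swing forward as they close: fully open they stand 13 mm farther back than shut.
Start: joints at [1.032, 0.308, 1.634, -0, 1.2, -0.07], TCP at [0.282, 0.558, 0.21] pointing down, gripper open.
Joint ranges: [-3.06, 3.06], [-0.79, 1.96], [0.05, 2.63], [-1.19, 4.34], [0.05, 2.64], [-2.94, 2.94]. Speed limits (rad/s): [2.79, 2.79, 3.14, 3.14, 3.14, 3.14].

INTERFACE

Orientations are given as a unit quaternion [x, y, z, w].
In Python, from plant import state, capture, job_done, outline_of, spot_point, finger_overhang gives the robot as it stands. The module is installed in compiled form; this text tells all that it offers.
- The arm moves only by the tool drive_tool, never from a script. Its argument "rows" is a list of rows, each an object of numbers: "x", "y", "z": the shift along the world's x, y, z in units of 50 mm (1.0 is 50 mm); "roll": the turn about the world's z in units of 90 degrees (1.0 is 90 degrees); "jaw": the opening, from 0 (shut) to 1 (fully open). In form: [{"x": .., "y": .., "z": .., "roll": .., "jaw": ..}, ...]. A call has 1 to 8 rows; each row shifts and turns the commanded pose from where the row before left it; what a row does not reach is not made up. A row lasts 1/10 s, in which the tool goes at most 50 mm and 8.59 degrees, less where a joint would pass 70% of its speed; a pose out of reach is approached as far as the arm can. A call with a number of a shift or a turn outside -1 to 1 is refused whole. A call with a gripper value outside its range is refused whole. The fingers move at their own pace and stop on an object; the grip force is fixed at half the most. Time passes only in rows, so rows that do not move let the fingers close. It gives the time, the measured TCP pose, the force, the opening and the grip force at its end, in the units of the state.
- state(): the state, without advancing time (a new reading comes with each control period).
- capture(name): name is "scene" or "top" or "wrist"; returns a dict with "img" (384x512x3 uint8, blue, green, red), "K" (3x3 intrinsics, pixels), "rvec" (rotation vector, rad) and "tvec" (3), from world to camera coordinates, as OpenCV has them. Camera axes: x right, y down, z forward; pixel columns grow to the right and rows downward; lengths in m; the calibration is good to about 2 mm. A picture is of the moment at which its call begins. There is no depth.
- job_done(): hands the job in; it is judged then, once.
Trained networks look in a picture, given as the dict that the camera call returned (one of the last four; its "shot" number tells which), for a name from the list of things; names that differ only in an ending like _2 or _b are one class to them, and where a whole thing is asked for, a point or a joint stands for the part that bears it (a point fixed in the world has none). Each returns a list of dicts, best first, with "score" (0 to 1); they miss things now and then, are a little off and sometimes report something else, mostly with a low value. They report only what shows in the picture. A call takes as long as a camera call. They do not tell look-alikes from the thing itself.
- outline_of(query, picture): "region" (384x512 bool, what is visible of it).
- spot_point(query, picture): "location" ([x, y, z] in m, in world coordinates, good to about 4 mm: a listed point, or the origin of a listed thing).
The state is a dict: "time_s": time; "joints": joint angles; "dq": joint speeds; "tau": joint torques, N m; "tcp_pos": TCP position; "tcp_rot": TCP orientation; "force": force on the tool from outside, world axes, zero at the start; "ft_torque": the same for the moment, N m; "gripper_width": finger opening in m; "grasp_force": force on a finger pad.
Only numpy, scipy, OpenCV 4.12 (cv2) and the standard library are available. Lean on these libraries where they do the work, as an engineer would, in place of code of your own. Each camera call takes 0.05 s, during which the arm holds its last target. There are 200 camera calls.

TASK

Push the three little oilstones fully home in their open-fronted case so that their ends form one even row, then carry the nested pair of lids by the inner lid's tall fin, both together, and lower them gently onto the case until the inner lid is fully seated over the rim. Let go of the fin, take the outer lid by the collar round the fin and lift it off alone, straight up, leaving the inner lid seated and undisturbed. Finish still gripping the outer lid, held level and still over the case about 10 cm above where it sat; do not knock the spools and the small screwdriver about.

Things in the scene. Friction and masses are not known exactly. Their poses are not given: they have to be found in the camera images.
- case: Fixed wooden stone case, 88 (x) x 118 (y) x 32 mm high. Origin: centre of its underside, on the bench; x points from the open front to the back wall, z up. Three lanes along x, 32 mm wide, centred at y = +37, 0, -37 mm; floor 6 mm thick, side and back walls 6 mm, dividers 5 mm, all rising to 32 mm; front edge at x = -44 mm, inner face of the back wall at x = +38 mm.
- stone_1_center (a point): Centre of a loose oilstone on its wooden holder, 80 (x) x 26 x 20 mm high, 0.12 kg, on the case floor in the lane at y = +37 mm, sticking 10 to 28 mm out of the case's front at the start. It slides easily; home against the back wall its centre is at x = -2 mm in the case frame, its end 2 mm inside the front edge.
- stone_2_center (a point): Centre of a loose oilstone on its wooden holder, 80 (x) x 26 x 20 mm high, 0.12 kg, on the case floor in the lane at y = 0 mm, sticking 10 to 28 mm out of the case's front at the start. It slides easily; home against the back wall its centre is at x = -2 mm in the case frame, its end 2 mm inside the front edge.
- stone_3_center (a point): Centre of a loose oilstone on its wooden holder, 80 (x) x 26 x 20 mm high, 0.12 kg, on the case floor in the lane at y = -37 mm, sticking 10 to 28 mm out of the case's front at the start. It slides easily; home against the back wall its centre is at x = -2 mm in the case frame, its end 2 mm inside the front edge.
- inner_fin (a point): Centre of the free part of the inner lid's upright wooden fin, 12 mm thick (x), 34 mm long (y); it stands 26 mm out of the outer lid's collar, 13 mm above and below this point. Axes: the lid's, z up. With the inner lid fully seated this point is 83 mm above the bench, over the case's origin, y along the case's y (either way round).
- inner_lid: Inner lid: loose wooden cap, about 0.2 kg, origin at the centre of its lower edge, 71 mm below inner_fin. Plate 104 x 134 mm, underside at 20 mm (it rests on the case rim), with a skirt round it that fits over the case with 3 mm play a side (opening 94 x 124 mm, flared at the lower edge). At the start it stands on the bench with the outer lid on it.
- outer_collar (a point): Centre of the outer lid's collar, a wooden chimney 36 (x) x 54 (y) x 26 mm high round the fin: grip it across the 36 mm. It reaches 13 mm above and below this point, where the lid's plate begins. Axes: the lid's, z up. Nested, this point is 26 mm below inner_fin; the lid must rise 58 mm to clear the fin.
- outer_lid: Outer lid: loose wooden cover, 117 x 147 mm, about 0.16 kg, origin at the centre of its lower edge, 24 mm below outer_collar. Plate 6 mm thick with a 5 mm skirt. It simply rests on the inner lid (2.5 mm sideways play, 4 mm between collar and fin), so it comes along when the inner lid is carried by the fin.
- spool_1: the taller turned spool, a loose bystander to be left where it is (42 mm across, 70 mm high, behind the work); origin at the centre of its underside
- spool_3: the squat turned spool, a loose bystander to be left where it is (44 mm across, 40 mm high, in front of the work); origin at the centre of its underside
- screwdriver_small: the small screwdriver, a loose bystander to be left where it is (lying flat in front of the work, 186 mm overall, 26 mm high); origin at the centre of its underside
There are look-alikes about, which are no part of the job. What is shaped like the part that bears stone_3_center but orange or pink is not meant.

How it is judged:
By the outcome, as a careful person would: the job done as asked, in the order asked, and still so for the second after the job is handed in, while the arm keeps its last pose, push and grip.
It also fails if it takes over 61 s, if anything falls off the work surface, if the arm or the gripper's body presses on something with over 40 N, if the wrist force passes 120 N, or if a joint passes its speed limit or range.

## Working session

There is one attempt and no reset: what is moved stays moved. The work goes in short steps, Python scripts to look and compute and a tool call to move; the robot and the scene stay as the last step left them, time stands still between calls to the robot, and variables do not carry over. Pictures are saved under pics/ and viewed, at most 10 in all, crops included, and the job is handed in when it is done.

Besides the shell and the picture viewer there is one more tool, called after ">>>" as name(argument=value, ...), one argument or row to a line, values as JSON. drive_tool: Moves the arm, as the interface text tells. Shifts and turns lie within -1 to 1; 1 stands for 50 mm of shift or 90 degrees of turn. Its arguments: {"type":"object","properties":{"rows":{"type":"array","items":{"type":"object","properties":{"x":{"type":"number","minimum":-1,"maximum":1},"y":{"type":"number","minimum":-1,"maximum":1},"z":{"type":"number","minimum":-1,"maximum":1},"roll":{"type":"number","minimum":-1,"maximum":1},"jaw":{"type":"number"}}}}},"required":["rows"]}

```bash
mkdir -p pics; cat > h.py <<'E'
import numpy as np, cv2
from plant import *
def look(cam,names=(),save=None):
    p=capture(cam)
    if save: cv2.imwrite('pics/'+save,p['img'])
    for n in names:
        for d in spot_point(n,p)[:5]:
            q,_=cv2.projectPoints(np.array([d['location']],float),p['rvec'],p['tvec'],p['K'],None)
            print(cam,n,round(d['score'],2),np.round(d['location'],4),np.round(q.ravel()))
    return p
E
python3 - <<'E'
from h import *
N=['case','stone_1_center','inner_fin','outer_collar','inner_lid','outer_lid','spool_1','spool_3','screwdriver_small']
a=look('scene',N); b=look('top',N)
cv2.imwrite('pics/a.png',a['img']);cv2.imwrite('pics/b.png',b['img'])
s=state();print(s, finger_overhang)
E
```

```text
scene case 0.6 [0.5593 0.1488 0.0033] [243. 205.]
scene stone_1_center 0.69 [0.5239 0.1812 0.0143] [228. 200.]
scene inner_fin 0.86 [ 0.5573 -0.1901  0.0713] [314. 242.]
scene outer_collar 0.58 [ 0.5562 -0.1891  0.0452] [312. 251.]
scene inner_lid 0.63 [ 0.5601 -0.1916  0.0011] [313. 265.]
scene outer_lid 0.92 [ 0.5559 -0.1956  0.0197] [313. 261.]
scene outer_lid 0.65 [ 0.558  -0.1913  0.0689] [315. 243.]
scene outer_lid 0.32 [0.534  0.1112 0.0152] [242. 209.]
scene spool_1 0.72 [ 0.7467 -0.0025 -0.0035] [319. 212.]
scene spool_1 0.64 [0.3869 0.0511 0.0008] [206. 237.]
scene spool_1 0.62 [0.5225 0.179  0.0154] [228. 200.]
scene spool_3 0.72 [ 0.7467 -0.0025 -0.0035] [319. 212.]
scene spool_3 0.64 [0.3869 0.0511 0.0008] [206. 237.]
scene spool_3 0.62 [0.5225 0.179  0.0154] [228. 200.]
scene screwdriver_small 0.53 [0.3366 0.1986 0.002 ] [170. 217.]
top case 0.87 [0.56   0.148  0.0029] [221. 192.]
top stone_1_center 0.89 [0.5226 0.1849 0.0181] [205. 205.]
top stone_1_center 0.42 [0.5352 0.1109 0.0154] [235. 201.]
top inner_fin 0.55 [ 0.5598 -0.1906  0.0688] [358. 189.]
top inner_fin 0.3
[... 627 characters left out ...]
time_s': 1.0, 'joints': array([ 1.03226992e+00,  3.08023694e-01,  1.63378249e+00, -1.80623310e-05,
        1.19970180e+00, -6.97234688e-02]), 'dq': array([-0.00073414,  0.00037902,  0.00282169, -0.00110023,  0.00037155,
       -0.00188348]), 'tau': array([-5.57306685e-04, -4.15290463e+01, -2.77092969e+01, -1.03857462e-04,
        7.55814708e-04,  1.26984929e-05]), 'tcp_pos': array([0.28244069, 0.55756626, 0.20972796]), 'tcp_rot': array([2.32257676e-01, 9.72654291e-01, 3.78756450e-05, 2.07090946e-05]), 'force': array([-0.56059716,  0.26814122,  0.44510378]), 'ft_torque': array([-3.84441304e-02,  7.10107196e-06, -2.52726290e-02]), 'grasp_force': 0.0, 'gripper_width': 0.08569107974742006} 0.014
```

```bash
python3 - <<'E'
import cv2,numpy as np
a=cv2.imread('pics/a.png');b=cv2.imread('pics/b.png')
c=b[90:330,130:430]
cv2.imwrite('pics/c.png',cv2.resize(c,(750,600),interpolation=cv2.INTER_CUBIC))
d=a[150:310,150:363]
cv2.imwrite('pics/d.png',cv2.resize(d,(799,600),interpolation=cv2.INTER_CUBIC))
E
```

```text
(no output)
```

View pics/c.png

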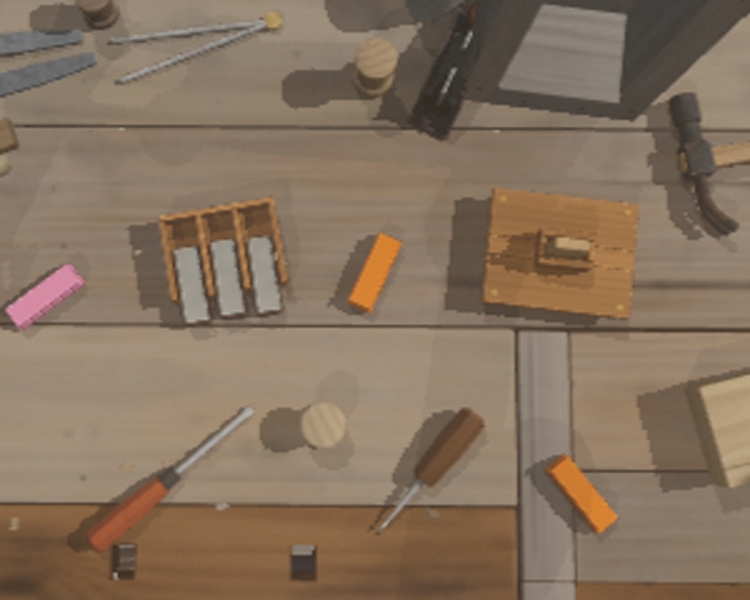

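View pics/d.png

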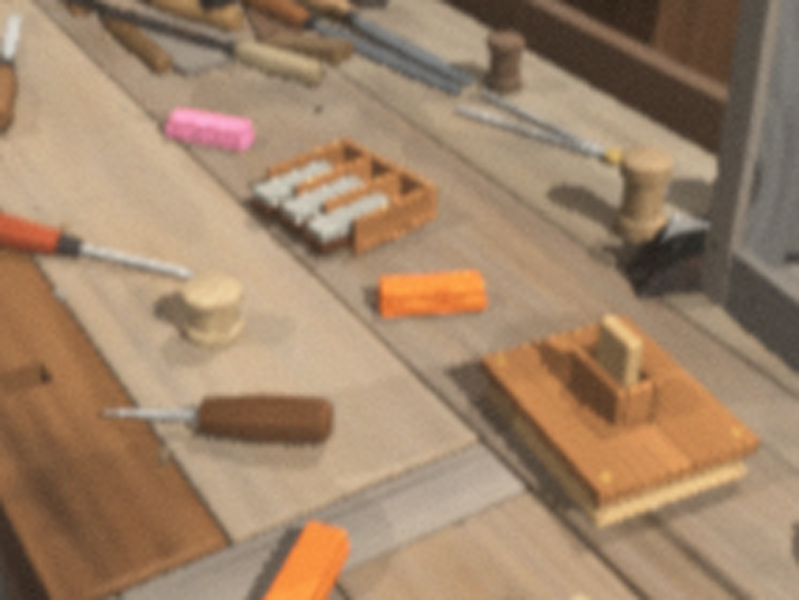

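The top crop shows the case at (225,262) with three grey stones in its lanes, the nested lids at (560,252), and the spools at (375,65) and (323,425). The two orange bars at (375,272) and (580,495) and the pink one at (45,297) have the same shape as the stones but the wrong colour. The stones I want are the grey ones inside the case, at (192,285), (229,278) and (264,275).

Next I'll move above the case for a closer look.

>>> drive_tool(
  rows=[
    {"x": 0.4,"y": -0.8,"z": 0.1,"roll": -0.06,"jaw": 0},
    {"x": 0.4,"y": -0.8,"z": 0.1,"roll": -0.06,"jaw": 0},
    {"x": 0.4,"y": -0.8,"z": 0.1,"roll": -0.06,"jaw": 0},
    {"x": 0.4,"y": -0.8,"z": 0.1,"roll": -0.06,"jaw": 0},
    {"x": 0.4,"y": -0.8,"z": 0.1,"roll": -0.06,"jaw": 0},
    {"x": 0.4,"y": -0.8,"z": 0.1,"roll": -0.06,"jaw": 0},
    {"x": 0.4,"y": -0.8,"z": 0.1,"roll": -0.06,"jaw": 0},
    {"x": 0.4,"y": -0.8,"z": 0.1,"roll": -0.06,"jaw": 0},
  ],
)

```text
time_s: 1.8
tcp_pos: [0.443, 0.2359, 0.2502]
tcp_rot: [0.576, 0.818, 0.0, 0.0]
force: [0.4, 0.8, -0.4]
gripper_width: -0.0001
grasp_force: 0.0
```

>>> drive_tool(
  rows=[
    {"x": 0.3,"y": -0.8,"z": 0,"roll": -0.06,"jaw": 0},
    {"x": 0.3,"y": -0.8,"z": 0,"roll": -0.06,"jaw": 0},
    {"jaw": 0},
    {"jaw": 0},
  ],
)

```text
invalid input at $.rows[2]: expected keys x, y, z, roll, jaw
```

```bash
python3 - <<'E'
from h import *
a=look('wrist',['case','stone_1_center','spool_3'],'w1.png')
print(a['rvec'],a['tvec'],state()['tcp_pos'])
E
```

```text
wrist case 0.66 [0.5585 0.1478 0.003 ] [309. 244.]
wrist stone_1_center 0.78 [0.5234 0.1817 0.0151] [296. 218.]
wrist spool_3 0.6 [ 0.3832  0.0488 -0.0016] [170. 264.]
[-2.80216816 -0.48662452 -0.07612162] [-0.49635518  0.02033024  0.43835513] [0.44293715 0.23685174 0.24998563]
```

View pics/w1.png

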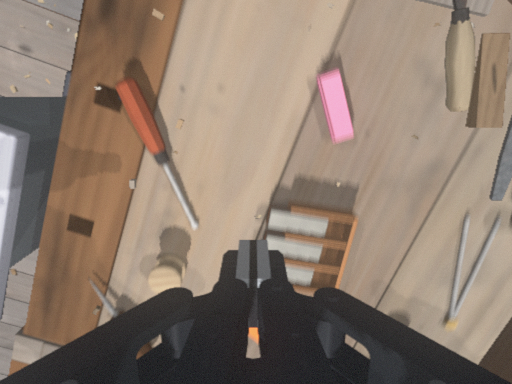

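The wrist picture shows the case at (310,245), partly hidden behind the fingers. I'll finish the turn, then place the camera over the case.

>>> drive_tool(
  rows=[
    {"x": 0.5,"y": 0,"z": 0,"roll": -0.06,"jaw": 0},
    {"x": 0.5,"y": 0,"z": 0,"roll": -0.06,"jaw": 0},
    {"x": 0.5,"y": 0,"z": 0,"roll": 0,"jaw": 0},
    {"x": 0,"y": 0,"z": 0,"roll": 0,"jaw": 0},
  ],
)

```text
time_s: 2.4
tcp_pos: [0.5192, 0.2391, 0.2493]
tcp_rot: [0.648, 0.762, 0.001, 0.0]
force: [-0.4, -0.2, 0.0]
gripper_width: -0.0003
grasp_force: 0.0
```

```bash
python3 - <<'E'
from h import *
a=capture('wrist')
R=cv2.Rodrigues(a['rvec'])[0];c=-R.T@a['tvec'];s=state()
print(c,s['tcp_pos'],R,s['tcp_rot'])
E
```

```text
[0.505745   0.3145619  0.41252206] [0.51738288 0.23896181 0.24905426] [[ 0.98707469  0.16025036  0.00184107]
 [ 0.15251613 -0.94283921  0.29629894]
 [ 0.04921784 -0.29218839 -0.95509348]] [ 6.47853643e-01  7.61764578e-01 -3.26603894e-04 -5.26912343e-04]
```

>>> drive_tool(
  rows=[
    {"x": 0.2,"y": -0.8,"z": 0,"roll": 0,"jaw": 0},
    {"x": 0.1,"y": -0.8,"z": 0,"roll": 0,"jaw": 0},
    {"x": 0,"y": -0.8,"z": 0,"roll": 0,"jaw": 0},
    {"x": 0,"y": 0,"z": 0,"roll": 0,"jaw": 0},
    {"x": 0,"y": 0,"z": 0,"roll": 0,"jaw": 0},
  ],
)

```text
time_s: 2.95
tcp_pos: [0.5313, 0.1182, 0.2495]
tcp_rot: [0.649, 0.761, 0.0, -0.001]
force: [0.4, -0.5, 0.4]
gripper_width: -0.0001
grasp_force: 0.0
```

```bash
cat >> h.py <<'E'
def plane(p,uv,z):
    R=cv2.Rodrigues(p['rvec'])[0];c=-R.T@np.ravel(p['tvec'])
    uv=np.atleast_2d(uv).astype(float)
    d=(np.linalg.inv(p['K'])@np.c_[uv,np.ones(len(uv))].T).T@R
    return c+d*((z-c[2])/d[:,2])[:,None]
def rect(p,cx,cy,z,half=.1,n=800):
    "top-down resampling at height z: rows = -x.., 4 px/mm; returns image, world origin"
    g=np.linspace(-half,half,n); X,Y=np.meshgrid(cx-g,cy-g,indexing='ij')
    q,_=cv2.projectPoints(np.c_[X.ravel(),Y.ravel(),np.full(X.size,z)],p['rvec'],p['tvec'],p['K'],None)
    m=q.reshape(n,n,2).astype(np.float32)
    return cv2.remap(p['img'],m[...,0],m[...,1],cv2.INTER_CUBIC)
E
python3 - <<'E'
from h import *
a=look('wrist',['case','stone_1_center'],'w2.png')
im=rect(a,.55,.15,.032,.1,600); cv2.imwrite('pics/r1.png',im)
E
```

```text
wrist case 0.59 [ 0.5604  0.1484 -0.0031] [280. 138.]
wrist stone_1_center 0.58 [0.523  0.1806 0.0173] [255. 108.]
wrist stone_1_center 0.39 [0.5369 0.1057 0.0167] [256. 170.]
```

View pics/r1.png

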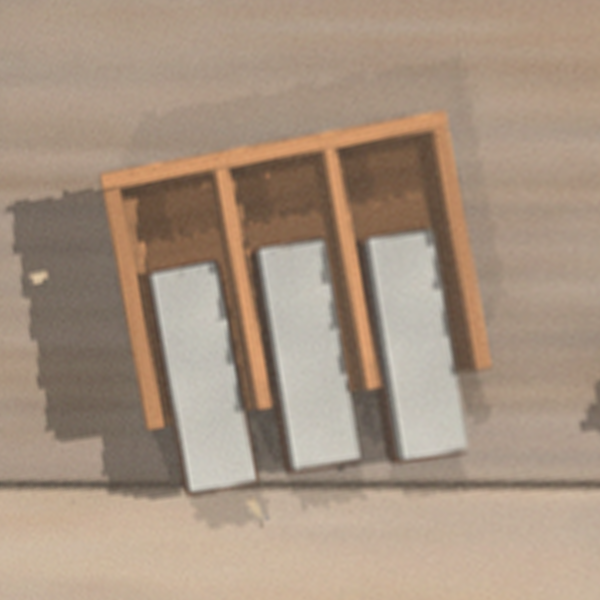

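The rectified view is 3 px/mm. The case corners are at (102,175), (445,113), (490,370) and (152,430), so its centre is about (0.5595, 0.150) with a yaw of about 10.3°. All three grey stones stick out of the front. I'll push lane 1 first.

>>> drive_tool(
  rows=[
    {"x": -0.55,"y": 0.33,"z": -0.4,"roll": 0.013,"jaw": 0},
    {"x": -0.55,"y": 0.33,"z": -0.4,"roll": 0,"jaw": 0},
    {"x": -0.55,"y": 0.33,"z": -0.4,"roll": 0,"jaw": 0},
    {"x": 0,"y": 0,"z": -0.9,"roll": 0,"jaw": 0},
    {"x": 0,"y": 0,"z": -0.9,"roll": 0,"jaw": 0},
    {"x": 0,"y": 0,"z": -0.8,"roll": 0,"jaw": 0},
    {"x": 0,"y": 0,"z": -0.4,"roll": 0,"jaw": 0},
    {"x": 0,"y": 0,"z": 0,"roll": 0,"jaw": 0},
  ],
)

```text
time_s: 3.9
tcp_pos: [0.4459, 0.1674, 0.0364]
tcp_rot: [0.64, 0.768, -0.003, -0.002]
force: [-0.5, -0.2, -0.7]
gripper_width: 0.0002
grasp_force: 0.0
```

>>> drive_tool(
  rows=[
    {"x": 0,"y": 0,"z": -0.2,"roll": 0,"jaw": 0},
    {"x": 0.2,"y": 0.036,"z": 0,"roll": 0,"jaw": 0},
    {"x": 0.2,"y": 0.036,"z": 0,"roll": 0,"jaw": 0},
    {"x": 0.2,"y": 0.036,"z": 0,"roll": 0,"jaw": 0},
    {"x": 0.16,"y": 0.03,"z": 0,"roll": 0,"jaw": 0},
    {"x": 0.08,"y": 0.014,"z": 0,"roll": 0,"jaw": 0},
    {"x": 0.04,"y": 0.007,"z": 0,"roll": 0,"jaw": 0},
    {"x": 0,"y": 0,"z": 0,"roll": 0,"jaw": 0},
  ],
)

```text
time_s: 4.7
tcp_pos: [0.494, 0.1749, 0.0297]
tcp_rot: [0.641, 0.768, -0.0, -0.0]
force: [0.5, -0.6, 0.1]
gripper_width: -0.0001
grasp_force: 0.0
```

>>> drive_tool(
  rows=[
    {"x": 0.03,"y": 0.005,"z": 0,"roll": 0,"jaw": 0},
    {"x": 0.03,"y": 0.005,"z": 0,"roll": 0,"jaw": 0},
    {"x": 0,"y": 0,"z": 0,"roll": 0,"jaw": 0},
  ],
)

```text
time_s: 5.0
tcp_pos: [0.4969, 0.1755, 0.0297]
tcp_rot: [0.641, 0.768, 0.0, 0.0]
force: [-1.0, -0.2, 0.2]
gripper_width: -0.0001
grasp_force: 0.0
```

>>> drive_tool(
  rows=[
    {"x": 0.02,"y": 0.004,"z": 0,"roll": 0,"jaw": 0},
    {"x": 0.02,"y": 0.004,"z": 0,"roll": 0,"jaw": 0},
    {"x": 0,"y": 0,"z": 0,"roll": 0,"jaw": 0},
  ],
)

```text
time_s: 5.3
tcp_pos: [0.4991, 0.176, 0.0297]
tcp_rot: [0.641, 0.768, 0.0, 0.0]
force: [-0.6, 0.4, -0.2]
gripper_width: 0.0002
grasp_force: 0.0
```

```bash
python3 - <<'E'
from h import *
a=capture('wrist')
cv2.imwrite('pics/w3.png',cv2.resize(a['img'][60:300,130:450],(800,600)))
E
```

```text
(no output)
```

View pics/w3.png

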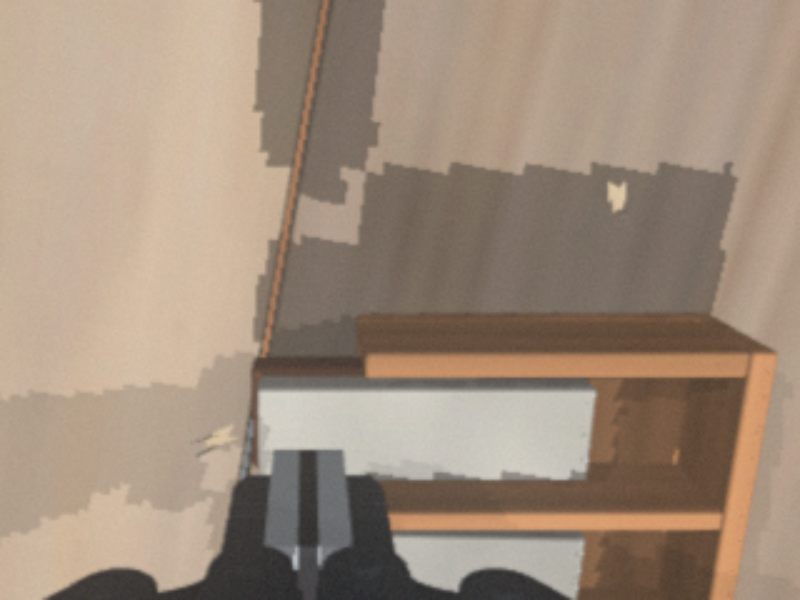

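The stone hasn't moved and its front end is still at crop (257,430), but the fingers appear over it. I'll project the fingertip into the picture to check the geometry.

```bash
python3 - <<'E'
from h import *
from scipy.spatial.transform import Rotation as Ro
a=capture('wrist');s=state();R=Ro.from_quat(s['tcp_rot']).as_matrix()
P=np.array([s['tcp_pos']+R@np.array(v) for v in [(0,0,0),(0,0,.014),(.011,0,.014),(-.011,0,.014),(0,.0145,.014),(0,-.0145,.014)]])
q=cv2.projectPoints(P,a['rvec'],a['tvec'],a['K'],None)[0].reshape(-1,2)
print(np.round(P,4),'\n',np.round((q-[130,60])*2.5))
print(s['tcp_pos'],s['tcp_rot'],a['K'])
def cw(xl,yl,z):
    c,sn=np.cos(.18),np.sin(.18);return [.5595+c*xl-sn*yl,.150+sn*xl+c*yl,z]
Q=np.array([cw(-.044,.059,.032),cw(.044,.059,.032),cw(.044,.059,0),cw(-.044,.0185,.032)])
print(np.round((cv2.projectPoints(Q,a['rvec'],a['tvec'],a['K'],None)[0].reshape(-1,2)-[130,60])*2.5))
p=(np.array([[257,385],[257,470],[595,385],[590,478],[365,354],[775,352]])/2.5+[130,60])
print(plane(a,p,.026)[:4],plane(a,p,.032)[4:])
for d in spot_point('stone_1_center',a)[:4]:print(d['score'],d['location'])
E
```

```text
[[0.4989 0.1759 0.0297]
 [0.4989 0.1759 0.0157]
 [0.497  0.1868 0.0157]
 [0.5009 0.1651 0.0157]
 [0.5132 0.1785 0.0157]
 [0.4847 0.1733 0.0157]] 
 [[311. 450.]
 [310. 425.]
 [310. 382.]
 [310. 467.]
 [371. 425.]
 [249. 425.]]
[0.49892482 0.17593554 0.0296897 ] [ 6.40712465e-01  7.67780918e-01  1.37332794e-05 -1.82572899e-06] [[321.98471071   0.         252.83485889]
 [  0.         321.98471071 195.27248118]
 [  0.           0.           1.        ]]
[[363. 357.]
 [780. 356.]
 [708. 315.]
 [359. 527.]]
[[0.48476744 0.18760591 0.026     ]
 [0.48809701 0.16714216 0.026     ]
 [0.55830213 0.20094828 0.026     ]
 [0.56361884 0.17877977 0.026     ]] [[0.50600835 0.2008245  0.032     ]
 [0.59083165 0.21666844 0.032     ]]
0.56 [0.522, 0.18, 0.0182]
0.49 [0.5578, 0.1502, 0.0002]
```

```bash
python3 - <<'E'
from h import *
from scipy.spatial.transform import Rotation as Ro
a=capture('scene');s=state();R=Ro.from_quat(s['tcp_rot']).as_matrix()
P=np.array([s['tcp_pos']+R@np.array(v) for v in [(0,0,0),(0,0,.014),(0,0,-.054)]])
q=cv2.projectPoints(P,a['rvec'],a['tvec'],a['K'],None)[0].reshape(-1,2)
u,v=170,140
print((q-[u,v])*6)
im=cv2.resize(a['img'][v:v+100,u:u+130],None,fx=6,fy=6,interpolation=cv2.INTER_CUBIC)
cv2.imwrite('pics/s1.png',im)
E
```

```text
[[309.79858549 353.00318091]
 [310.71054136 376.39783108]
 [306.17260469 259.98491639]]
```

View pics/s1.png

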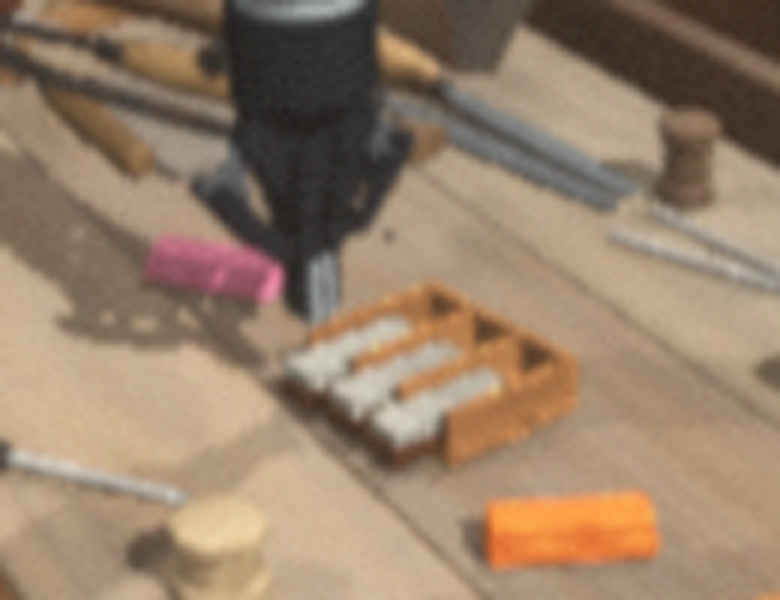

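The scene crop shows the fingertips at (320,320), about 30 mm higher than the stated overhang puts them at (310,376). That fits the missing contact force and the unmoved stone. I'll back off and find the real fingertip height by touching the bench gently.

>>> drive_tool(
  rows=[
    {"x": -0.35,"y": -0.064,"z": 0,"roll": 0,"jaw": 0},
    {"x": -0.35,"y": -0.064,"z": 0,"roll": 0,"jaw": 0},
    {"x": -0.35,"y": -0.064,"z": 0,"roll": 0,"jaw": 0},
    {"x": 0,"y": 0,"z": -0.1,"roll": 0,"jaw": 0},
    {"x": 0,"y": 0,"z": -0.06,"roll": 0,"jaw": 0},
    {"x": 0,"y": 0,"z": -0.04,"roll": 0,"jaw": 0},
    {"x": 0,"y": 0,"z": 0,"roll": 0,"jaw": 0},
  ],
)

```text
time_s: 6.2
tcp_pos: [0.4473, 0.1665, 0.0194]
tcp_rot: [0.641, 0.768, 0.0, 0.0]
force: [0.1, 0.0, 1.4]
gripper_width: -0.0
grasp_force: 0.0
```

>>> drive_tool(
  rows=[
    {"x": 0,"y": 0,"z": -0.06,"roll": 0,"jaw": 0},
    {"x": 0,"y": 0,"z": -0.04,"roll": 0,"jaw": 0},
    {"x": 0,"y": 0,"z": 0,"roll": 0,"jaw": 0},
  ],
)

```text
time_s: 6.5
tcp_pos: [0.4463, 0.1662, 0.0143]
tcp_rot: [0.641, 0.768, -0.0, -0.0]
force: [-0.3, -1.2, 0.1]
gripper_width: -0.0
grasp_force: 0.0
```

>>> drive_tool(
  rows=[
    {"x": 0,"y": 0,"z": -0.04,"roll": 0,"jaw": 0},
    {"x": 0,"y": 0,"z": 0,"roll": 0,"jaw": 0},
  ],
)

```text
time_s: 6.7
tcp_pos: [0.4462, 0.1663, 0.0125]
tcp_rot: [0.641, 0.768, -0.0, -0.0]
force: [-0.3, -0.5, -0.0]
gripper_width: -0.0
grasp_force: 0.0
```

>>> drive_tool(
  rows=[
    {"x": 0,"y": 0,"z": -0.04,"roll": 0,"jaw": 0},
    {"x": 0,"y": 0,"z": -0.04,"roll": 0,"jaw": 0},
    {"x": 0,"y": 0,"z": 0,"roll": 0,"jaw": 0},
  ],
)

```text
time_s: 7.0
tcp_pos: [0.4461, 0.1662, 0.0084]
tcp_rot: [0.641, 0.768, -0.0, -0.0]
force: [-0.3, -0.5, 0.0]
gripper_width: 0.0003
grasp_force: 0.0
```

```bash
python3 - <<'E'
from h import *
a=capture('wrist');b=capture('scene');s=state()
print(s['tcp_pos'],s['force'])
A=cv2.resize(a['img'][120:300,180:340],(400,450)); B=cv2.resize(b['img'][170:230,190:243],(400,450),interpolation=cv2.INTER_CUBIC)
cv2.imwrite('pics/m1.png',np.hstack([A,B]))
E
```

```text
[0.44631705 0.16630759 0.00856767] [-0.45517914 -0.99888462  0.47763219]
```

View pics/m1.png

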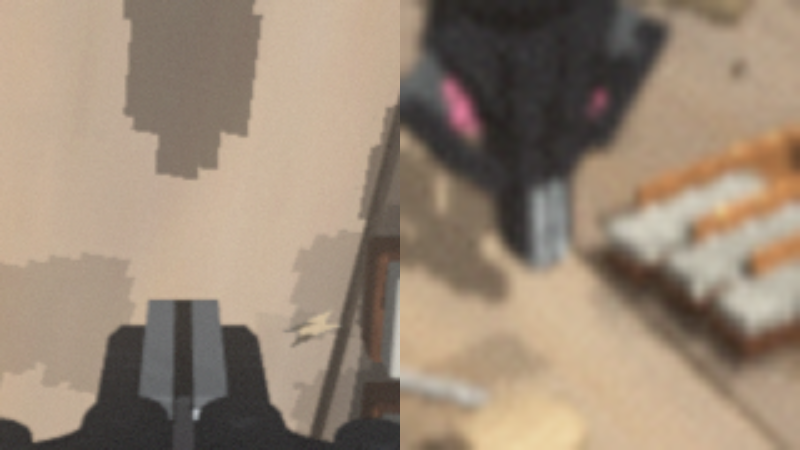

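The wrist view shows the fingertips at (183,300), well apart from their shadow, so they are still clear of the bench. I'll keep lowering in small steps.

>>> drive_tool(
  rows=[
    {"x": 0,"y": 0,"z": -0.06,"roll": 0,"jaw": 0},
    {"x": 0,"y": 0,"z": -0.06,"roll": 0,"jaw": 0},
    {"x": 0,"y": 0,"z": 0,"roll": 0,"jaw": 0},
  ],
)

```text
time_s: 7.4
tcp_pos: [0.4459, 0.1662, 0.0022]
tcp_rot: [0.641, 0.768, -0.0, -0.0]
force: [0.1, 0.9, 0.1]
gripper_width: 0.0001
grasp_force: 0.0
```

>>> drive_tool(
  rows=[
    {"x": 0,"y": 0,"z": -0.04,"roll": 0,"jaw": 0},
    {"x": 0,"y": 0,"z": -0.04,"roll": 0,"jaw": 0},
    {"x": 0,"y": 0,"z": 0,"roll": 0,"jaw": 0},
  ],
)

```text
time_s: 7.7
tcp_pos: [0.4461, 0.1662, -0.0016]
tcp_rot: [0.641, 0.768, -0.0, -0.0]
force: [0.2, 0.5, 0.1]
gripper_width: 0.0
grasp_force: 0.0
```

>>> drive_tool(
  rows=[
    {"x": 0,"y": 0,"z": -0.04,"roll": 0,"jaw": 0},
    {"x": 0,"y": 0,"z": -0.04,"roll": 0,"jaw": 0},
    {"x": 0,"y": 0,"z": 0,"roll": 0,"jaw": 0},
  ],
)

```text
time_s: 8.0
tcp_pos: [0.4461, 0.1663, -0.0056]
tcp_rot: [0.641, 0.768, -0.0, -0.0]
force: [-0.4, -0.8, -0.7]
gripper_width: -0.0002
grasp_force: 0.0
```

>>> drive_tool(
  rows=[
    {"x": 0,"y": 0,"z": -0.04,"roll": 0,"jaw": 0},
    {"x": 0,"y": 0,"z": -0.04,"roll": 0,"jaw": 0},
    {"x": 0,"y": 0,"z": 0,"roll": 0,"jaw": 0},
  ],
)

```text
time_s: 8.3
tcp_pos: [0.4461, 0.1662, -0.0096]
tcp_rot: [0.641, 0.768, -0.0, -0.0]
force: [-0.3, -0.3, -0.1]
gripper_width: -0.0002
grasp_force: 0.0
```

>>> drive_tool(
  rows=[
    {"x": 0,"y": 0,"z": -0.04,"roll": 0,"jaw": 0},
    {"x": 0,"y": 0,"z": 0,"roll": 0,"jaw": 0},
  ],
)

```text
time_s: 8.5
tcp_pos: [0.4462, 0.1663, -0.0115]
tcp_rot: [0.641, 0.768, -0.0, -0.0]
force: [0.3, -0.0, 0.7]
gripper_width: -0.0003
grasp_force: 0.0
```

>>> drive_tool(
  rows=[
    {"x": 0,"y": 0,"z": -0.04,"roll": 0,"jaw": 0},
    {"x": 0,"y": 0,"z": 0,"roll": 0,"jaw": 0},
  ],
)

```text
time_s: 8.7
tcp_pos: [0.4462, 0.1662, -0.0135]
tcp_rot: [0.641, 0.768, -0.0, -0.0]
force: [-0.0, -0.5, 1.2]
gripper_width: 0.0001
grasp_force: 0.0
```

```bash
python3 - <<'E'
from h import *
a=capture('wrist');b=capture('scene');s=state()
print(s['tcp_pos'],s['force'])
A=cv2.resize(a['img'][120:300,180:340],(400,450)); B=cv2.resize(b['img'][170:230,190:243],(400,450),interpolation=cv2.INTER_CUBIC)
cv2.imwrite('pics/m2.png',np.hstack([A,B]))
E
```

```text
[ 0.44636638  0.16629755 -0.0133706 ] [-0.50032735 -0.16417765 -0.02037754]
```

>>> drive_tool(
  rows=[
    {"x": 0,"y": 0,"z": -0.03,"roll": 0,"jaw": 0},
    {"x": 0,"y": 0,"z": 0,"roll": 0,"jaw": 0},
  ],
)

```text
time_s: 9.0
tcp_pos: [0.4463, 0.1663, -0.0149]
tcp_rot: [0.641, 0.768, -0.0, -0.0]
force: [0.4, -0.1, 0.0]
gripper_width: -0.0001
grasp_force: 0.0
```

>>> drive_tool(
  rows=[
    {"x": 0,"y": 0,"z": -0.03,"roll": 0,"jaw": 0},
    {"x": 0,"y": 0,"z": 0,"roll": 0,"jaw": 0},
  ],
)

```text
time_s: 9.2
tcp_pos: [0.4462, 0.1663, -0.0165]
tcp_rot: [0.641, 0.768, -0.0, -0.0]
force: [0.7, 0.0, -0.6]
gripper_width: -0.0001
grasp_force: 0.0
```

>>> drive_tool(
  rows=[
    {"x": 0,"y": 0,"z": -0.03,"roll": 0,"jaw": 0},
    {"x": 0,"y": 0,"z": 0,"roll": 0,"jaw": 0},
  ],
)

```text
time_s: 9.4
tcp_pos: [0.4463, 0.1663, -0.018]
tcp_rot: [0.641, 0.768, -0.0, -0.0]
force: [0.3, 0.2, -0.3]
gripper_width: -0.0003
grasp_force: 0.0
```

>>> drive_tool(
  rows=[
    {"x": 0,"y": 0,"z": -0.03,"roll": 0,"jaw": 0},
    {"x": 0,"y": 0,"z": 0,"roll": 0,"jaw": 0},
  ],
)

```text
time_s: 9.6
tcp_pos: [0.4463, 0.1663, -0.0195]
tcp_rot: [0.641, 0.768, -0.0, -0.0]
force: [0.5, -0.3, -0.2]
gripper_width: 0.0001
grasp_force: 0.0
```

>>> drive_tool(
  rows=[
    {"x": 0,"y": 0,"z": -0.03,"roll": 0,"jaw": 0},
    {"x": 0,"y": 0,"z": 0,"roll": 0,"jaw": 0},
  ],
)

```text
time_s: 9.8
tcp_pos: [0.4463, 0.1663, -0.021]
tcp_rot: [0.641, 0.768, -0.0, -0.0]
force: [-0.4, -0.4, -0.3]
gripper_width: -0.0001
grasp_force: 0.0
```

>>> drive_tool(
  rows=[
    {"x": 0,"y": 0,"z": -0.03,"roll": 0,"jaw": 0},
    {"x": 0,"y": 0,"z": 0,"roll": 0,"jaw": 0},
  ],
)

```text
time_s: 10.0
tcp_pos: [0.4465, 0.1664, -0.0215]
tcp_rot: [0.641, 0.768, -0.0, -0.0]
force: [-2.2, -0.4, 7.2]
gripper_width: -0.0001
grasp_force: 3.8
```

The fingers touch at TCP z = -0.0212, so the shut tips sit 21 mm behind the reported TCP, meaning tip z = TCP z + 0.021. I'll check the sideways offset from the wrist picture numerically.

```bash
python3 - <<'E'
from h import *
from scipy.spatial.transform import Rotation as Ro
a=capture('wrist');s=state();R=Ro.from_quat(s['tcp_rot']).as_matrix()
g=a['img'][225:255,200:310].astype(int).sum(2)//3
print(g[10:24,30:80:4]) 
P=plane(a,[[239,240],[267,240],[253,240]],0.0)
print((P-s['tcp_pos'])@R)
E
```

```text
[[123 125 130 122 122 125 126 130 131 127 131 129 130]
 [126 114 124 125 124 124 127 127 123 128 130 129 129]
 [120 106 119 126 125 125 126 117 131 131 129 132 131]
 [114 102 100 120 118 125 129 107 127 128 130 131 131]
 [106 102  99 104 103 114 116 106 122 122 128 130 126]
 [103 104 103 107 111  73  65 111 108 117 128 130 129]
 [102 106 103 115 118  68  57 119 116 117 123 119 126]
 [105 101 104 118 115  70  60 116 119 114 118 120 127]
 [100  99 107 117 116  67  59 117 115 115 120 118 123]
 [104 103 108 116 113  72  55 115 114 113 120 117 123]
 [101  99 108 119 116  71  56 114 117 117 117 120 123]
 [102 102 107 115 116  66  52 115 116 116 120 120 117]
 [103 103 113 116 114  69  57 115 112 119 120 118 117]
 [104 101 112 115 114  66  57 118 116 116 116 121 117]]
[[ 0.01015892 -0.00748806 -0.02156186]
 [ 0.0101556   0.0059891  -0.02156844]
 [ 0.01015726 -0.00074949 -0.02156515]]
```

Only z is off, by 35 mm. Sideways the fingers are right, and the shut tip is about 14 mm thick. I'll redo the push with tips at about z = 12 mm.

>>> drive_tool(
  rows=[
    {"x": 0,"y": 0,"z": 0.26,"roll": 0,"jaw": 0},
    {"x": 0.216,"y": 0.04,"z": 0,"roll": 0,"jaw": 0},
    {"x": 0.216,"y": 0.04,"z": 0,"roll": 0,"jaw": 0},
    {"x": 0.2,"y": 0.036,"z": 0,"roll": 0,"jaw": 0},
    {"x": 0.1,"y": 0.018,"z": 0,"roll": 0,"jaw": 0},
    {"x": 0.1,"y": 0.018,"z": 0,"roll": 0,"jaw": 0},
    {"x": 0.1,"y": 0.018,"z": 0,"roll": 0,"jaw": 0},
    {"x": 0.1,"y": 0.018,"z": 0,"roll": 0,"jaw": 0},
  ],
)

```text
time_s: 10.85
tcp_pos: [0.498, 0.1757, -0.0097]
tcp_rot: [0.641, 0.768, -0.0, -0.0]
force: [-1.1, 0.2, 0.1]
gripper_width: 0.0004
grasp_force: 0.3
```

>>> drive_tool(
  rows=[
    {"x": 0.04,"y": 0.007,"z": 0,"roll": 0,"jaw": 0},
    {"x": 0.02,"y": 0.004,"z": 0,"roll": 0,"jaw": 0},
    {"x": 0,"y": 0,"z": 0,"roll": 0,"jaw": 0},
  ],
)

```text
time_s: 11.15
tcp_pos: [0.5013, 0.1763, -0.0093]
tcp_rot: [0.641, 0.768, 0.0, 0.0]
force: [0.1, 0.5, 0.4]
gripper_width: 0.0002
grasp_force: 0.0
```

>>> drive_tool(
  rows=[
    {"x": 0.03,"y": 0.005,"z": 0,"roll": 0,"jaw": 0},
    {"x": 0.02,"y": 0.004,"z": 0,"roll": 0,"jaw": 0},
    {"x": 0,"y": 0,"z": 0,"roll": 0,"jaw": 0},
  ],
)

```text
time_s: 11.45
tcp_pos: [0.5017, 0.1764, -0.0095]
tcp_rot: [0.641, 0.768, -0.002, -0.001]
force: [-5.5, -1.7, 4.1]
gripper_width: 0.0002
grasp_force: 2.7
```

>>> drive_tool(
  rows=[
    {"x": 0.02,"y": 0.004,"z": 0,"roll": 0,"jaw": 0},
    {"x": 0,"y": 0,"z": 0,"roll": 0,"jaw": 0},
  ],
)

```text
time_s: 11.65
tcp_pos: [0.5016, 0.1763, -0.0097]
tcp_rot: [0.641, 0.768, -0.002, -0.002]
force: [-6.9, -1.3, 6.0]
gripper_width: 0.0002
grasp_force: 3.5
```

```bash
python3 - <<'E'
from h import *
a=look('top',['stone_1_center']);b=look('wrist',['stone_1_center'])
print(state()['force'])
E
```

```text
wrist stone_1_center 0.76 [0.5458 0.1853 0.0153] [348. 261.]
[-6.68420404 -0.5638824   5.94027839]
```

Contact came about 3 mm early and with an upward force, so the knuckles may be touching the walls. I'll back off, raise the tips 8 mm and push again.

>>> drive_tool(
  rows=[
    {"x": -0.2,"y": -0.036,"z": 0,"roll": 0,"jaw": 0},
    {"x": 0,"y": 0,"z": 0.16,"roll": 0,"jaw": 0},
    {"x": 0.1,"y": 0.018,"z": 0,"roll": 0,"jaw": 0},
    {"x": 0.06,"y": 0.011,"z": 0,"roll": 0,"jaw": 0},
    {"x": 0,"y": 0,"z": 0,"roll": 0,"jaw": 0},
  ],
)

```text
time_s: 12.35
tcp_pos: [0.5045, 0.177, -0.0007]
tcp_rot: [0.641, 0.768, 0.001, 0.001]
force: [-0.2, 0.2, 0.5]
gripper_width: 0.0
grasp_force: 0.0
```

>>> drive_tool(
  rows=[
    {"x": 0.03,"y": 0.005,"z": 0,"roll": 0,"jaw": 0},
    {"x": 0.02,"y": 0.004,"z": 0,"roll": 0,"jaw": 0},
    {"x": 0,"y": 0,"z": 0,"roll": 0,"jaw": 0},
  ],
)

```text
time_s: 12.65
tcp_pos: [0.5051, 0.177, -0.0015]
tcp_rot: [0.641, 0.768, -0.0, -0.0]
force: [-0.2, 0.9, 0.5]
gripper_width: 0.0001
grasp_force: 0.0
```

>>> drive_tool(
  rows=[
    {"x": 0.03,"y": 0.005,"z": 0,"roll": 0,"jaw": 0},
    {"x": 0,"y": 0,"z": 0,"roll": 0,"jaw": 0},
  ],
)

```text
time_s: 12.85
tcp_pos: [0.5067, 0.1773, -0.0014]
tcp_rot: [0.641, 0.768, 0.0, 0.0]
force: [-0.1, -0.2, 0.6]
gripper_width: 0.0001
grasp_force: 0.0
```

>>> drive_tool(
  rows=[
    {"x": 0.03,"y": 0.005,"z": 0,"roll": 0,"jaw": 0},
    {"x": 0,"y": 0,"z": 0,"roll": 0,"jaw": 0},
  ],
)

```text
time_s: 13.05
tcp_pos: [0.5083, 0.1776, -0.0013]
tcp_rot: [0.641, 0.768, 0.0, 0.0]
force: [-0.6, 0.1, -0.3]
gripper_width: 0.0
grasp_force: 0.0
```

>>> drive_tool(
  rows=[
    {"x": 0.03,"y": 0.005,"z": 0,"roll": 0,"jaw": 0},
    {"x": 0,"y": 0,"z": 0,"roll": 0,"jaw": 0},
  ],
)

```text
time_s: 13.25
tcp_pos: [0.5085, 0.1776, -0.0015]
tcp_rot: [0.641, 0.768, -0.001, -0.001]
force: [-2.1, 0.0, 1.7]
gripper_width: 0.0003
grasp_force: 1.1
```

>>> drive_tool(
  rows=[
    {"x": 0.03,"y": 0.005,"z": 0,"roll": 0,"jaw": 0},
    {"x": 0.02,"y": 0.004,"z": 0,"roll": 0,"jaw": 0},
    {"x": 0,"y": 0,"z": 0,"roll": 0,"jaw": 0},
  ],
)

```text
time_s: 13.55
tcp_pos: [0.5085, 0.1775, -0.0019]
tcp_rot: [0.641, 0.768, -0.003, -0.002]
force: [-6.4, 0.1, 4.7]
gripper_width: 0.0002
grasp_force: 3.6
```

>>> drive_tool(
  rows=[
    {"x": -0.3,"y": -0.054,"z": 0,"roll": 0,"jaw": 0},
    {"x": -0.6,"y": -0.1,"z": 0.6,"roll": 0,"jaw": 0},
    {"x": 0,"y": -0.5,"z": 0.8,"roll": 0,"jaw": 0},
    {"x": 0,"y": -0.7,"z": 0.5,"roll": 0,"jaw": 0},
    {"x": 0,"y": 0,"z": 0,"roll": 0,"jaw": 0},
    {"x": 0,"y": 0,"z": 0,"roll": 0,"jaw": 0},
  ],
)

```text
time_s: 14.15
tcp_pos: [0.4683, 0.1103, 0.0946]
tcp_rot: [0.641, 0.767, 0.001, 0.001]
force: [0.0, -0.2, -0.8]
gripper_width: 0.0004
grasp_force: 0.0
```

```bash
python3 - <<'E'
from h import *
a=look('wrist',['stone_1_center'])
c,s=np.cos(.18),np.sin(.18)
# case-frame rectified view at z=.026: 5 px/mm, x_case to up, y_case to left
n=600; g=np.linspace(.08,-.08,n); X,Y=np.meshgrid(g-.0,g,indexing='ij')
def rr(z):
    W=np.c_[(.5595+c*X-s*Y).ravel(),(.150+s*X+c*Y).ravel(),np.full(X.size,z)]
    m=cv2.projectPoints(W,a['rvec'],a['tvec'],a['K'],None)[0].reshape(n,n,2).astype(np.float32)
    return cv2.remap(a['img'],m[...,0],m[...,1],cv2.INTER_CUBIC)
cv2.imwrite('pics/r2.png',rr(.026))
E
```

```text
wrist stone_1_center 0.77 [0.549  0.1878 0.019 ] [382. 117.]
```

View pics/r2.png

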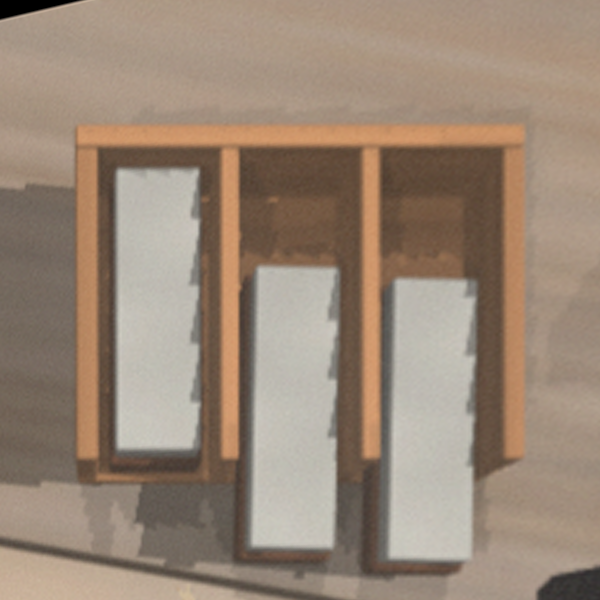

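Stone 1 is home. Its grey top runs from row 168 to row 452, which puts the holder ends at about +37.5 and -42 mm. Stones 2 and 3 still stick out to rows 548 and 560. Next is lane 2, at the same height.

>>> drive_tool(
  rows=[
    {"x": -0.05,"y": 0.454,"z": -0.3,"roll": 0,"jaw": 0},
    {"x": 0,"y": 0,"z": -0.7,"roll": 0,"jaw": 0},
    {"x": 0,"y": 0,"z": -0.6,"roll": 0,"jaw": 0},
    {"x": 0,"y": 0,"z": -0.32,"roll": 0,"jaw": 0},
    {"x": 0,"y": 0,"z": 0,"roll": 0,"jaw": 0},
    {"x": 0,"y": 0,"z": 0,"roll": 0,"jaw": 0},
  ],
)

```text
time_s: 14.85
tcp_pos: [0.4635, 0.1337, -0.0034]
tcp_rot: [0.64, 0.768, -0.001, -0.001]
force: [0.4, 0.3, 0.5]
gripper_width: -0.0005
grasp_force: 0.0
```

>>> drive_tool(
  rows=[
    {"x": 0.2,"y": 0.036,"z": 0,"roll": 0,"jaw": 0},
    {"x": 0.1,"y": 0.018,"z": 0,"roll": 0,"jaw": 0},
    {"x": 0.1,"y": 0.018,"z": 0,"roll": 0,"jaw": 0},
    {"x": 0.1,"y": 0.018,"z": 0,"roll": 0,"jaw": 0},
    {"x": 0.1,"y": 0.018,"z": 0,"roll": 0,"jaw": 0},
    {"x": 0.1,"y": 0.018,"z": 0,"roll": 0,"jaw": 0},
    {"x": 0.1,"y": 0.018,"z": 0,"roll": 0,"jaw": 0},
    {"x": 0,"y": 0,"z": 0,"roll": 0,"jaw": 0},
  ],
)

```text
time_s: 15.65
tcp_pos: [0.5049, 0.1405, -0.002]
tcp_rot: [0.641, 0.768, 0.0, -0.0]
force: [-1.9, -0.6, 3.3]
gripper_width: -0.0002
grasp_force: 1.5
```

>>> drive_tool(
  rows=[
    {"x": 0.08,"y": 0.014,"z": 0,"roll": 0,"jaw": 0},
    {"x": 0.08,"y": 0.014,"z": 0,"roll": 0,"jaw": 0},
    {"x": 0,"y": 0,"z": 0,"roll": 0,"jaw": 0},
  ],
)

```text
time_s: 15.95
tcp_pos: [0.5125, 0.1418, -0.0021]
tcp_rot: [0.641, 0.768, -0.0, -0.0]
force: [-1.8, -0.4, 4.7]
gripper_width: 0.0
grasp_force: 2.5
```

>>> drive_tool(
  rows=[
    {"x": 0.04,"y": 0.007,"z": 0,"roll": 0,"jaw": 0},
    {"x": 0,"y": 0,"z": 0,"roll": 0,"jaw": 0},
  ],
)

```text
time_s: 16.15
tcp_pos: [0.5127, 0.1418, -0.0021]
tcp_rot: [0.641, 0.768, -0.002, -0.001]
force: [-5.7, -1.2, 10.0]
gripper_width: 0.0
grasp_force: 5.5
```

>>> drive_tool(
  rows=[
    {"x": 0.04,"y": 0.007,"z": 0,"roll": 0,"jaw": 0},
    {"x": 0,"y": 0,"z": 0,"roll": 0,"jaw": 0},
  ],
)

```text
time_s: 16.35
tcp_pos: [0.515, 0.1423, -0.0021]
tcp_rot: [0.641, 0.768, -0.001, -0.001]
force: [-5.3, -1.7, 7.3]
gripper_width: 0.0003
grasp_force: 5.1
```

>>> drive_tool(
  rows=[
    {"x": 0,"y": 0,"z": 0.03,"roll": 0,"jaw": 0},
    {"x": 0.03,"y": 0.005,"z": 0,"roll": 0,"jaw": 0},
    {"x": 0,"y": 0,"z": 0,"roll": 0,"jaw": 0},
  ],
)

```text
time_s: 16.65
tcp_pos: [0.515, 0.1422, -0.002]
tcp_rot: [0.641, 0.768, -0.002, -0.002]
force: [-5.5, -2.1, 2.7]
gripper_width: -0.0003
grasp_force: 3.8
```

>>> drive_tool(
  rows=[
    {"x": 0.03,"y": 0.005,"z": 0,"roll": 0,"jaw": 0},
    {"x": 0,"y": 0,"z": 0,"roll": 0,"jaw": 0},
  ],
)

```text
time_s: 16.85
tcp_pos: [0.515, 0.1422, -0.002]
tcp_rot: [0.641, 0.768, -0.004, -0.003]
force: [-9.5, -1.3, 6.3]
gripper_width: -0.0002
grasp_force: 5.6
```

Lane 2 is home: it stops dead at x = 0.515 under 10 N. Next is lane 3.

>>> drive_tool(
  rows=[
    {"x": -0.4,"y": -0.07,"z": 0.01,"roll": 0,"jaw": 0},
    {"x": -0.55,"y": -0.1,"z": 0,"roll": 0,"jaw": 0},
    {"x": 0.04,"y": -0.75,"z": 0,"roll": 0,"jaw": 0},
    {"x": 0,"y": 0,"z": 0,"roll": 0,"jaw": 0},
    {"x": 0,"y": 0,"z": 0,"roll": 0,"jaw": 0},
  ],
)

```text
time_s: 17.35
tcp_pos: [0.4757, 0.0968, 0.0]
tcp_rot: [0.641, 0.767, 0.001, 0.001]
force: [0.5, 0.4, -0.3]
gripper_width: -0.0003
grasp_force: 0.0
```

>>> drive_tool(
  rows=[
    {"x": 0.2,"y": 0.036,"z": 0,"roll": 0,"jaw": 0},
    {"x": 0.1,"y": 0.018,"z": 0,"roll": 0,"jaw": 0},
    {"x": 0.1,"y": 0.018,"z": 0,"roll": 0,"jaw": 0},
    {"x": 0.1,"y": 0.018,"z": 0,"roll": 0,"jaw": 0},
    {"x": 0.1,"y": 0.018,"z": 0,"roll": 0,"jaw": 0},
    {"x": 0.1,"y": 0.018,"z": 0,"roll": 0,"jaw": 0},
    {"x": 0.1,"y": 0.018,"z": 0,"roll": 0,"jaw": 0},
    {"x": 0,"y": 0,"z": 0,"roll": 0,"jaw": 0},
  ],
)

```text
time_s: 18.15
tcp_pos: [0.5154, 0.1044, -0.0001]
tcp_rot: [0.641, 0.768, 0.001, 0.001]
force: [-0.1, -0.3, -0.0]
gripper_width: -0.0
grasp_force: 0.0
```

>>> drive_tool(
  rows=[
    {"x": 0.08,"y": 0.014,"z": 0,"roll": 0,"jaw": 0},
    {"x": 0.03,"y": 0.005,"z": 0,"roll": 0,"jaw": 0},
    {"x": 0,"y": 0,"z": 0,"roll": 0,"jaw": 0},
  ],
)

```text
time_s: 18.45
tcp_pos: [0.52, 0.1052, -0.0002]
tcp_rot: [0.641, 0.768, 0.0, 0.0]
force: [-0.9, 0.0, 0.1]
gripper_width: -0.0
grasp_force: 0.0
```

>>> drive_tool(
  rows=[
    {"x": 0.03,"y": 0.005,"z": 0,"roll": 0,"jaw": 0},
    {"x": 0,"y": 0,"z": 0,"roll": 0,"jaw": 0},
  ],
)

```text
time_s: 18.65
tcp_pos: [0.521, 0.1054, -0.0003]
tcp_rot: [0.641, 0.768, 0.0, -0.0]
force: [-0.2, -0.9, 0.6]
gripper_width: 0.0001
grasp_force: 0.2
```

>>> drive_tool(
  rows=[
    {"x": 0.03,"y": 0.005,"z": 0,"roll": 0,"jaw": 0},
    {"x": 0.02,"y": 0.003,"z": 0,"roll": 0,"jaw": 0},
    {"x": 0,"y": 0,"z": 0,"roll": 0,"jaw": 0},
  ],
)

```text
time_s: 18.95
tcp_pos: [0.5218, 0.1056, -0.0006]
tcp_rot: [0.641, 0.768, -0.001, -0.001]
force: [-5.1, -2.0, 4.5]
gripper_width: 0.0001
grasp_force: 2.7
```

>>> drive_tool(
  rows=[
    {"x": -0.4,"y": -0.07,"z": 0,"roll": 0,"jaw": 0},
    {"x": -0.4,"y": -0.1,"z": 0.6,"roll": 0,"jaw": 0},
    {"x": 0,"y": 0,"z": 0.8,"roll": 0,"jaw": 0},
    {"x": 0,"y": 0.2,"z": 0.8,"roll": 0,"jaw": 0},
    {"x": 0,"y": 0,"z": 0,"roll": 0,"jaw": 0},
    {"x": 0,"y": 0,"z": 0,"roll": 0,"jaw": 0},
  ],
)

```text
time_s: 19.55
tcp_pos: [0.4858, 0.1078, 0.1114]
tcp_rot: [0.641, 0.768, 0.002, 0.002]
force: [-0.5, -0.3, 0.3]
gripper_width: 0.0004
grasp_force: 0.0
```

```bash
python3 - <<'E'
from h import *
a=look('wrist',['stone_1_center'])
c,s=np.cos(.18),np.sin(.18)
Rc=np.array([[c,-s],[s,c]])
n=600; g=np.linspace(.08,-.08,n); X,Y=np.meshgrid(g,g,indexing='ij')
W=np.c_[(.5595+c*X-s*Y).ravel(),(.150+s*X+c*Y).ravel(),np.full(X.size,.026)]
m=cv2.projectPoints(W,a['rvec'],a['tvec'],a['K'],None)[0].reshape(n,n,2).astype(np.float32)
im=cv2.remap(a['img'],m[...,0],m[...,1],cv2.INTER_CUBIC); cv2.imwrite('pics/r3.png',im)
hsv=cv2.cvtColor(im,cv2.COLOR_BGR2HSV); grey=((hsv[...,1]<40)&(hsv[...,2]>110)).astype(np.uint8)
k,l,st,ce=cv2.connectedComponentsWithStats(cv2.morphologyEx(grey,cv2.MORPH_OPEN,np.ones((9,9))))
for i in range(1,k):
    if st[i,4]>3000:
        t=st[i];mm=lambda v:round((299.5-v)*160/599,1);print('y',mm(t[0]),mm(t[0]+t[2]),'x',mm(t[1]),mm(t[1]+t[3]),t[4])
print(state()['tcp_pos'])
E
```

```text
wrist stone_1_center 0.63 [0.5493 0.1863 0.0156] [351. 110.]
y 49.0 26.0 x 35.1 -40.7 23872
y 13.2 -9.7 x 35.1 -40.7 23927
y -23.9 -47.1 x 35.1 -40.7 24240
[0.48304648 0.1071953  0.10877988]
```

All three stones span x = +35.1 to -40.7 mm in the case frame, so they form an even row, fully home. Now to the lids.

>>> drive_tool(
  rows=[
    {"x": 0.15,"y": -0.82,"z": 0.22,"roll": -0.025,"jaw": 0},
    {"x": 0.15,"y": -0.82,"z": 0.22,"roll": -0.025,"jaw": 0},
    {"x": 0.15,"y": -0.82,"z": 0.22,"roll": -0.025,"jaw": 0},
    {"x": 0.15,"y": -0.82,"z": 0.22,"roll": -0.025,"jaw": 0},
    {"x": 0.15,"y": -0.82,"z": 0.22,"roll": -0.025,"jaw": 0},
    {"x": 0.15,"y": -0.82,"z": 0.22,"roll": -0.025,"jaw": 0},
    {"x": 0.15,"y": -0.82,"z": 0.22,"roll": -0.025,"jaw": 0},
    {"x": 0.15,"y": -0.82,"z": 0.22,"roll": -0.025,"jaw": 0},
  ],
)

```text
time_s: 20.45
tcp_pos: [0.5425, -0.2222, 0.1955]
tcp_rot: [0.754, 0.657, -0.001, -0.002]
force: [1.0, 1.0, -0.5]
gripper_width: 0.0
grasp_force: 0.0
```

>>> drive_tool(
  rows=[
    {"x": 0,"y": 0,"z": 0,"roll": 0,"jaw": 0},
    {"x": 0,"y": 0,"z": 0,"roll": 0,"jaw": 0},
  ],
)

```text
time_s: 20.65
tcp_pos: [0.5425, -0.2213, 0.1956]
tcp_rot: [0.754, 0.657, -0.0, -0.002]
force: [-1.0, -0.2, -0.4]
gripper_width: -0.0
grasp_force: 0.0
```

```bash
python3 - <<'E'
from h import *
a=look('wrist',['inner_fin','outer_collar','outer_lid'])
s=state();print(s['tcp_pos'],s['tcp_rot'])
im=rect(a,.56,-.19,.071,.05,400); im2=rect(a,.56,-.19,.037,.1,400)
cv2.imwrite('pics/r4.png',np.hstack([im,im2]))
E
```

```text
wrist inner_fin 0.6 [ 0.5613 -0.185   0.0688] [270. 140.]
wrist outer_collar 0.89 [ 0.5554 -0.1909  0.0478] [263. 144.]
wrist outer_lid 0.6 [ 0.5596 -0.1878  0.0225] [266. 137.]
[ 0.54252222 -0.21901594  0.19609885] [ 7.52457268e-01  6.58639219e-01 -4.56994743e-04 -1.49377702e-03]
```

View pics/r4.png

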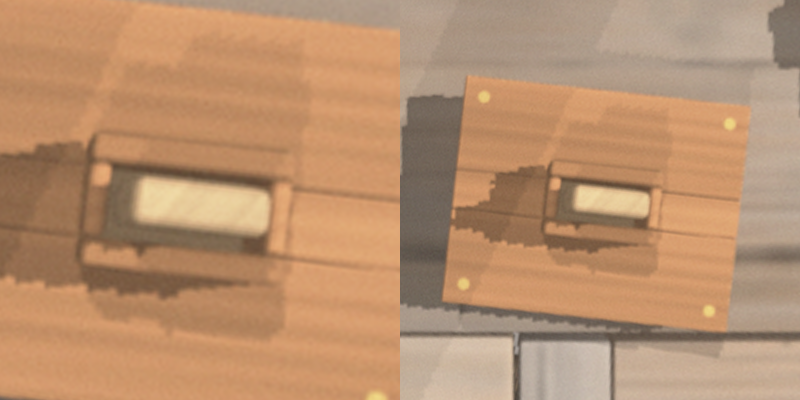

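The right panel gives lid corners at (468,75), (750,105), (728,330) and (443,302), so the yaw is about -5.9°. The fin's top face is at (202,207) in the left panel, putting the fin at about (0.5575, -0.189). Moving over it with the jaws half open.

>>> drive_tool(
  rows=[
    {"x": 0.15,"y": 0.3,"z": -0.2,"roll": 0.019,"jaw": 0.5},
    {"x": 0.15,"y": 0.3,"z": -0.4,"roll": 0,"jaw": 0.5},
    {"x": 0,"y": 0,"z": -0.7,"roll": 0,"jaw": 0.5},
    {"x": 0,"y": 0,"z": -0.4,"roll": 0,"jaw": 0.5},
    {"x": 0,"y": 0,"z": 0,"roll": 0,"jaw": 0.5},
    {"x": 0,"y": 0,"z": 0,"roll": 0,"jaw": 0.5},
  ],
)

```text
time_s: 21.45
tcp_pos: [0.5585, -0.1892, 0.1121]
tcp_rot: [0.742, 0.67, -0.0, -0.001]
force: [0.1, -0.9, 0.0]
gripper_width: 0.0431
grasp_force: 0.0
```

```bash
python3 - <<'E'
from h import *
a=look('wrist',['inner_fin','outer_collar','outer_lid'],'w5.png')
a=look('top',['inner_fin','outer_collar','outer_lid'])
s=state();print(s['tcp_pos'],s['tcp_rot'],s['gripper_width'])
E
```

```text
wrist inner_fin 0.78 [ 0.5598 -0.188   0.0695] [256. 211.]
wrist outer_lid 0.87 [ 0.5594 -0.1897  0.0227] [255. 193.]
top inner_fin 0.51 [ 0.5585 -0.191   0.0691] [358. 189.]
top outer_collar 0.67 [0.5584 0.1501 0.0128] [219. 192.]
top outer_lid 0.67 [ 0.5563 -0.1915  0.0181] [354. 193.]
[ 0.5590718  -0.19103044  0.11362222] [7.43091963e-01 6.69188776e-01 3.77546792e-04 7.58298566e-04] 0.04261532776370856
```

>>> drive_tool(
  rows=[
    {"x": 0,"y": 0,"z": -0.5,"roll": 0,"jaw": 0.5},
    {"x": 0,"y": 0,"z": -0.5,"roll": 0,"jaw": 0.5},
    {"x": 0,"y": 0,"z": -0.3,"roll": 0,"jaw": 0.5},
    {"x": 0,"y": 0,"z": -0.1,"roll": 0,"jaw": 0.5},
    {"x": 0,"y": 0,"z": 0,"roll": 0,"jaw": 0.5},
    {"x": 0,"y": 0,"z": 0,"roll": 0,"jaw": 0.5},
  ],
)

```text
time_s: 22.45
tcp_pos: [0.5594, -0.1911, 0.0436]
tcp_rot: [0.743, 0.669, 0.0, 0.001]
force: [-0.1, 0.4, 0.2]
gripper_width: 0.0424
grasp_force: 0.0
```

>>> drive_tool(
  rows=[
    {"x": 0,"y": 0,"z": -0.04,"roll": 0,"jaw": 0.3},
    {"x": 0,"y": 0,"z": 0,"roll": 0,"jaw": 0.2},
    {"x": 0,"y": 0,"z": 0,"roll": 0,"jaw": 0},
    {"x": 0,"y": 0,"z": 0,"roll": 0,"jaw": 0},
    {"x": 0,"y": 0,"z": 0,"roll": 0,"jaw": 0},
  ],
)

```text
time_s: 22.95
tcp_pos: [0.5592, -0.1909, 0.0416]
tcp_rot: [0.743, 0.669, 0.0, 0.001]
force: [0.1, 0.2, 3.9]
gripper_width: 0.0109
grasp_force: 60.6
```

>>> drive_tool(
  rows=[
    {"x": 0,"y": 0,"z": 0.1,"roll": 0,"jaw": 0},
    {"x": 0,"y": 0,"z": 0.1,"roll": 0,"jaw": 0},
    {"x": 0,"y": 0,"z": 0.2,"roll": 0,"jaw": 0},
    {"x": 0,"y": 0,"z": 0.3,"roll": 0,"jaw": 0},
    {"x": 0,"y": 0,"z": 0.3,"roll": 0,"jaw": 0},
    {"x": 0,"y": 0,"z": 0.3,"roll": 0,"jaw": 0},
    {"x": 0,"y": 0,"z": 0,"roll": 0,"jaw": 0},
    {"x": 0,"y": 0,"z": 0,"roll": 0,"jaw": 0},
  ],
)

```text
time_s: 23.75
tcp_pos: [0.5591, -0.1909, 0.1068]
tcp_rot: [0.743, 0.669, 0.0, 0.001]
force: [0.3, -0.1, -3.6]
gripper_width: 0.0108
grasp_force: 59.7
```

```bash
python3 - <<'E'
from h import *
for c in ('wrist','scene','top'): look(c,['inner_fin','outer_lid','inner_lid'])
s=state();print(s['tcp_pos'],s['force'],s['ft_torque'],s['gripper_width'])
E
```

```text
wrist inner_fin 0.67 [ 0.5638 -0.1868  0.1379] [265. 260.]
wrist outer_lid 0.67 [ 0.5623 -0.1912  0.0858] [260. 225.]
wrist inner_lid 0.67 [ 0.5548 -0.1881  0.066 ] [247. 210.]
scene inner_fin 0.91 [ 0.5552 -0.1906  0.1327] [316. 221.]
scene outer_lid 0.74 [ 0.5544 -0.1927  0.0853] [314. 238.]
scene outer_lid 0.58 [ 0.5604 -0.189   0.1342] [317. 219.]
scene outer_lid 0.47 [0.5621 0.1167 0.0187] [249. 205.]
scene inner_lid 0.62 [ 0.5606 -0.1894  0.0662] [315. 243.]
top inner_fin 0.59 [ 0.558  -0.1872  0.1331] [363. 185.]
top inner_fin 0.19 [ 0.5577 -0.1881  0.0823] [358. 189.]
top outer_lid 0.6 [ 0.5556 -0.1924  0.0835] [360. 190.]
top inner_lid 0.56 [ 0.5523 -0.1911  0.0644] [358. 192.]
[ 0.55850139 -0.19069394  0.1055375 ] [-0.0377448  -0.57947465 -3.10789645] [-0.04810935 -0.02989538  0.04318366] 0.010773500746679867
```

Both lids are up: 3.6 N of weight, with inner_fin, outer_lid and inner_lid all raised by about 65 mm. I'll carry them over the case and turn to its yaw.

>>> drive_tool(
  rows=[
    {"x": 0,"y": 0.2,"z": 0,"roll": 0.01,"jaw": 0},
    {"x": 0,"y": 0.4,"z": 0,"roll": 0.018,"jaw": 0},
    {"x": 0,"y": 0.6,"z": 0,"roll": 0.018,"jaw": 0},
    {"x": 0,"y": 0.6,"z": 0,"roll": 0.018,"jaw": 0},
    {"x": 0,"y": 0.6,"z": 0,"roll": 0.018,"jaw": 0},
    {"x": 0,"y": 0.6,"z": 0,"roll": 0.018,"jaw": 0},
    {"x": 0,"y": 0.6,"z": 0,"roll": 0.018,"jaw": 0},
    {"x": 0,"y": 0.6,"z": 0,"roll": 0.018,"jaw": 0},
  ],
)

```text
time_s: 25.15
tcp_pos: [0.5582, 0.0213, 0.1059]
tcp_rot: [0.667, 0.745, 0.0, -0.0]
force: [-0.7, -0.3, -4.2]
gripper_width: 0.011
grasp_force: 59.6
```

>>> drive_tool(
  rows=[
    {"x": 0,"y": 0.6,"z": 0,"roll": 0.018,"jaw": 0},
    {"x": 0,"y": 0.6,"z": 0,"roll": 0.018,"jaw": 0},
    {"x": 0.02,"y": 0.6,"z": 0,"roll": 0.009,"jaw": 0},
    {"x": 0,"y": 0.4,"z": 0,"roll": 0,"jaw": 0},
    {"x": 0,"y": 0.3,"z": 0,"roll": 0,"jaw": 0},
    {"x": 0,"y": 0.08,"z": 0,"roll": 0,"jaw": 0},
    {"x": 0,"y": 0,"z": 0,"roll": 0,"jaw": 0},
    {"x": 0,"y": 0,"z": 0,"roll": 0,"jaw": 0},
  ],
)

```text
time_s: 25.95
tcp_pos: [0.5594, 0.1475, 0.1056]
tcp_rot: [0.641, 0.768, -0.0, 0.0]
force: [-0.1, 0.1, -3.6]
gripper_width: 0.0106
grasp_force: 59.6
```

```bash
python3 - <<'E'
from h import *
for c in ('wrist','scene','top'): look(c,['inner_fin','outer_lid','inner_lid','case'])
s=state();q=s['tcp_rot'];print(s['tcp_pos'],s['force'],s['ft_torque'],s['gripper_width'],np.degrees(np.arctan2(2*q[1]**2-1,2*q[0]*q[1])))
E
```

```text
wrist inner_fin 0.84 [0.5636 0.1518 0.1319] [265. 257.]
wrist outer_lid 0.73 [0.5605 0.1462 0.0878] [256. 230.]
wrist outer_lid 0.69 [0.5548 0.1488 0.0645] [248. 211.]
wrist outer_lid 0.69 [ 0.3812  0.049  -0.0016] [ 47. 254.]
wrist inner_lid 0.69 [0.555  0.1486 0.0649] [248. 212.]
wrist case 0.38 [0.5583 0.1478 0.0641] [253. 213.]
scene inner_fin 0.65 [0.5565 0.1449 0.1355] [242. 167.]
scene outer_lid 0.59 [0.5639 0.1488 0.0636] [244. 188.]
scene inner_lid 0.77 [0.5634 0.1456 0.0652] [244. 188.]
scene inner_lid 0.52 [0.3345 0.1979 0.0012] [169. 218.]
scene case 0.94 [0.5576 0.15   0.0017] [242. 205.]
top outer_lid 0.79 [0.5546 0.1475 0.0819] [218. 189.]
[0.55952865 0.14836585 0.10569855] [ 0.24578683 -0.4791782  -2.71277919] [-0.03219849  0.00777439  0.03353755] 0.010453486813765657 10.312698550153758
```

>>> drive_tool(
  rows=[
    {"x": 0,"y": 0,"z": -0.2,"roll": 0,"jaw": 0},
    {"x": 0,"y": 0,"z": -0.2,"roll": 0,"jaw": 0},
    {"x": 0,"y": 0,"z": -0.14,"roll": 0,"jaw": 0},
    {"x": 0,"y": 0,"z": -0.06,"roll": 0,"jaw": 0},
    {"x": 0,"y": 0,"z": -0.06,"roll": 0,"jaw": 0},
    {"x": 0,"y": 0,"z": 0,"roll": 0,"jaw": 0},
    {"x": 0,"y": 0,"z": 0,"roll": 0,"jaw": 0},
  ],
)

```text
time_s: 27.4
tcp_pos: [0.5598, 0.1484, 0.0728]
tcp_rot: [0.641, 0.768, 0.0, 0.0]
force: [0.0, -0.3, -3.7]
gripper_width: 0.011
grasp_force: 59.6
```

>>> drive_tool(
  rows=[
    {"x": 0,"y": 0,"z": -0.04,"roll": 0,"jaw": 0},
    {"x": 0,"y": 0,"z": -0.04,"roll": 0,"jaw": 0},
    {"x": 0,"y": 0,"z": 0,"roll": 0,"jaw": 0},
  ],
)

```text
time_s: 27.7
tcp_pos: [0.5593, 0.1483, 0.0685]
tcp_rot: [0.641, 0.768, -0.0, -0.0]
force: [-0.4, 0.1, -3.7]
gripper_width: 0.0104
grasp_force: 59.6
```

The skirt is past the rim with no contact force. I'll keep lowering gently.

>>> drive_tool(
  rows=[
    {"x": 0,"y": 0,"z": -0.06,"roll": 0,"jaw": 0},
    {"x": 0,"y": 0,"z": -0.06,"roll": 0,"jaw": 0},
    {"x": 0,"y": 0,"z": -0.06,"roll": 0,"jaw": 0},
    {"x": 0,"y": 0,"z": -0.04,"roll": 0,"jaw": 0},
    {"x": 0,"y": 0,"z": 0,"roll": 0,"jaw": 0},
  ],
)

```text
time_s: 28.2
tcp_pos: [0.559, 0.1482, 0.0571]
tcp_rot: [0.641, 0.768, -0.0, -0.0]
force: [-0.4, 0.7, -3.7]
gripper_width: 0.0109
grasp_force: 59.7
```

>>> drive_tool(
  rows=[
    {"x": 0,"y": 0,"z": -0.03,"roll": 0,"jaw": 0},
    {"x": 0,"y": 0,"z": -0.02,"roll": 0,"jaw": 0},
    {"x": 0,"y": 0,"z": 0,"roll": 0,"jaw": 0},
  ],
)

```text
time_s: 28.5
tcp_pos: [0.5594, 0.1483, 0.0551]
tcp_rot: [0.641, 0.768, -0.0, -0.0]
force: [0.5, 0.1, -4.1]
gripper_width: 0.0108
grasp_force: 59.7
```

>>> drive_tool(
  rows=[
    {"x": 0,"y": 0,"z": -0.02,"roll": 0,"jaw": 0},
    {"x": 0,"y": 0,"z": 0,"roll": 0,"jaw": 0},
  ],
)

```text
time_s: 28.7
tcp_pos: [0.5595, 0.1483, 0.0541]
tcp_rot: [0.641, 0.768, -0.0, -0.0]
force: [-0.2, 0.5, -2.9]
gripper_width: 0.0105
grasp_force: 59.7
```

>>> drive_tool(
  rows=[
    {"x": 0,"y": 0,"z": -0.02,"roll": 0,"jaw": 0},
    {"x": 0,"y": 0,"z": 0,"roll": 0,"jaw": 0},
  ],
)

```text
time_s: 28.9
tcp_pos: [0.5596, 0.1483, 0.0538]
tcp_rot: [0.641, 0.768, -0.0, -0.0]
force: [-2.1, -0.8, 0.7]
gripper_width: 0.0108
grasp_force: 60.3
```

>>> drive_tool(
  rows=[
    {"x": 0,"y": 0,"z": -0.02,"roll": 0,"jaw": 0},
    {"x": 0,"y": 0,"z": 0,"roll": 0,"jaw": 0},
  ],
)

```text
time_s: 29.1
tcp_pos: [0.5596, 0.1483, 0.0538]
tcp_rot: [0.641, 0.768, -0.0, -0.0]
force: [-3.4, -0.7, 6.8]
gripper_width: 0.0108
grasp_force: 61.2
```

The inner lid is seated: contact at TCP z = 0.0538 against a predicted 0.0536. I'll take off the pressure and open, then check before going down to the collar.

>>> drive_tool(
  rows=[
    {"x": 0,"y": 0,"z": 0.02,"roll": 0,"jaw": 0},
    {"x": 0,"y": 0,"z": 0,"roll": 0,"jaw": 0.15},
    {"x": 0,"y": 0,"z": 0,"roll": 0,"jaw": 0.4},
    {"x": 0,"y": 0,"z": 0,"roll": 0,"jaw": 0.65},
    {"x": 0,"y": 0,"z": 0,"roll": 0,"jaw": 0.65},
    {"x": 0,"y": 0,"z": 0,"roll": 0,"jaw": 0.65},
  ],
)

```text
time_s: 29.7
tcp_pos: [0.5597, 0.1484, 0.0532]
tcp_rot: [0.641, 0.768, 0.0, 0.0]
force: [-0.6, -0.1, -0.7]
gripper_width: 0.0558
grasp_force: 0.0
```

```bash
python3 - <<'E'
from h import *
for c in ('wrist','scene','top'): look(c,['inner_fin','outer_collar'])
s=state();print(s['tcp_pos'],s['force'],s['gripper_width'])
E
```

```text
wrist inner_fin 0.57 [0.5592 0.1544 0.0822] [256. 255.]
scene inner_fin 0.78 [0.5574 0.1474 0.0823] [242. 183.]
scene outer_collar 0.94 [0.554  0.1515 0.0597] [241. 189.]
[0.55951571 0.14831748 0.05318008] [ 0.13677958 -0.22669179 -0.10480143] 0.05556929511836778
```

Fin height is 0.082, as expected for a seated lid. Descending round the collar.

>>> drive_tool(
  rows=[
    {"x": 0,"y": 0,"z": -0.2,"roll": 0,"jaw": 0.65},
    {"x": 0,"y": 0,"z": -0.2,"roll": 0,"jaw": 0.65},
    {"x": 0,"y": 0,"z": -0.1,"roll": 0,"jaw": 0.65},
    {"x": 0,"y": 0,"z": -0.06,"roll": 0,"jaw": 0.65},
    {"x": 0,"y": 0,"z": 0,"roll": 0,"jaw": 0.65},
    {"x": 0,"y": 0,"z": 0,"roll": 0,"jaw": 0.65},
  ],
)

```text
time_s: 30.75
tcp_pos: [0.5596, 0.1483, 0.0251]
tcp_rot: [0.641, 0.768, 0.0, -0.0]
force: [0.1, 0.8, 0.1]
gripper_width: 0.0554
grasp_force: 0.0
```

>>> drive_tool(
  rows=[
    {"x": 0,"y": 0,"z": 0,"roll": 0,"jaw": 0.5},
    {"x": 0,"y": 0,"z": 0,"roll": 0,"jaw": 0.45},
    {"x": 0,"y": 0,"z": 0,"roll": 0,"jaw": 0.4},
    {"x": 0,"y": 0,"z": 0,"roll": 0,"jaw": 0.3},
    {"x": 0,"y": 0,"z": 0,"roll": 0,"jaw": 0.2},
    {"x": 0,"y": 0,"z": 0,"roll": 0,"jaw": 0.2},
  ],
)

```text
time_s: 31.35
tcp_pos: [0.5602, 0.1484, 0.0258]
tcp_rot: [0.641, 0.768, 0.0, 0.0]
force: [-0.3, 0.3, 4.6]
gripper_width: 0.0348
grasp_force: 60.4
```

Collar gripped at 35 mm. Lifting straight up, slowly at first.

>>> drive_tool(
  rows=[
    {"x": 0,"y": 0,"z": 0.04,"roll": 0,"jaw": 0.2},
    {"x": 0,"y": 0,"z": 0.04,"roll": 0,"jaw": 0.2},
    {"x": 0,"y": 0,"z": 0.06,"roll": 0,"jaw": 0.2},
    {"x": 0,"y": 0,"z": 0.06,"roll": 0,"jaw": 0.2},
    {"x": 0,"y": 0,"z": 0,"roll": 0,"jaw": 0.2},
    {"x": 0,"y": 0,"z": 0,"roll": 0,"jaw": 0.2},
  ],
)

```text
time_s: 31.95
tcp_pos: [0.5596, 0.1483, 0.0352]
tcp_rot: [0.641, 0.768, 0.0, 0.0]
force: [-0.0, -0.1, -2.3]
gripper_width: 0.0348
grasp_force: 59.9
```

```bash
python3 - <<'E'
from h import *
for c in ('scene','top','wrist'): look(c,['inner_fin','outer_collar'])
s=state();print(s['tcp_pos'],s['force'],s['ft_torque'],s['gripper_width'])
E
```

```text
scene inner_fin 0.82 [0.5587 0.1488 0.0842] [243. 182.]
scene outer_collar 0.75 [0.5545 0.1524 0.068 ] [241. 187.]
scene outer_collar 0.63 [ 0.3878  0.0502 -0.    ] [207. 238.]
wrist inner_fin 0.69 [0.5597 0.1516 0.0835] [257. 284.]
[0.55946104 0.14828352 0.03510076] [-0.51032153  0.92359611 -2.52173241] [-0.02636029  0.02128657  0.07987612] 0.03472457163819094
```

>>> drive_tool(
  rows=[
    {"x": 0,"y": 0,"z": 0.1,"roll": 0,"jaw": 0.2},
    {"x": 0,"y": 0,"z": 0.2,"roll": 0,"jaw": 0.2},
    {"x": 0,"y": 0,"z": 0.3,"roll": 0,"jaw": 0.2},
    {"x": 0,"y": 0,"z": 0.3,"roll": 0,"jaw": 0.2},
    {"x": 0,"y": 0,"z": 0.3,"roll": 0,"jaw": 0.2},
    {"x": 0,"y": 0,"z": 0.3,"roll": 0,"jaw": 0.2},
    {"x": 0,"y": 0,"z": 0.2,"roll": 0,"jaw": 0.2},
    {"x": 0,"y": 0,"z": 0.1,"roll": 0,"jaw": 0.2},
  ],
)

```text
time_s: 33.2
tcp_pos: [0.5605, 0.1485, 0.1272]
tcp_rot: [0.641, 0.768, 0.001, 0.001]
force: [0.4, 0.3, -1.4]
gripper_width: 0.0348
grasp_force: 60.0
```

>>> drive_tool(
  rows=[
    {"x": 0,"y": 0,"z": 0,"roll": 0,"jaw": 0.2},
    {"x": 0,"y": 0,"z": 0,"roll": 0,"jaw": 0.2},
    {"x": 0,"y": 0,"z": 0,"roll": 0,"jaw": 0.2},
    {"x": 0,"y": 0,"z": 0,"roll": 0,"jaw": 0.2},
    {"x": 0,"y": 0,"z": 0,"roll": 0,"jaw": 0.2},
  ],
)

```text
time_s: 33.7
tcp_pos: [0.5591, 0.1482, 0.1245]
tcp_rot: [0.641, 0.768, -0.0, -0.0]
force: [-0.4, 0.2, -1.7]
gripper_width: 0.0352
grasp_force: 60.0
```

```bash
python3 - <<'E'
from h import *
p=look('scene',['inner_fin','outer_collar','inner_lid','outer_lid','spool_1','screwdriver_small'])
cv2.imwrite('pics/f.png',cv2.resize(p['img'][130:290,150:363],(799,600),interpolation=cv2.INTER_CUBIC))
s=state();print(s['tcp_pos'],s['force'],s['ft_torque'],s['gripper_width'],s['time_s'])
E
```

```text
scene inner_fin 0.67 [0.5602 0.1458 0.0837] [243. 183.]
scene outer_collar 0.96 [0.5572 0.1504 0.1583] [242. 160.]
scene outer_lid 0.9 [0.5571 0.1468 0.1317] [242. 168.]
scene spool_1 0.76 [ 0.7498 -0.005  -0.0018] [321. 212.]
scene spool_1 0.56 [ 0.3865  0.0509 -0.0004] [206. 238.]
scene screwdriver_small 0.67 [0.3322 0.1983 0.0026] [168. 218.]
[0.55949552 0.14833838 0.12515648] [-0.39867257 -0.26086011 -2.5138399 ] [-0.02439953 -0.01738629 -0.07985557] 0.03476141424946292 34.05
```

View pics/f.png

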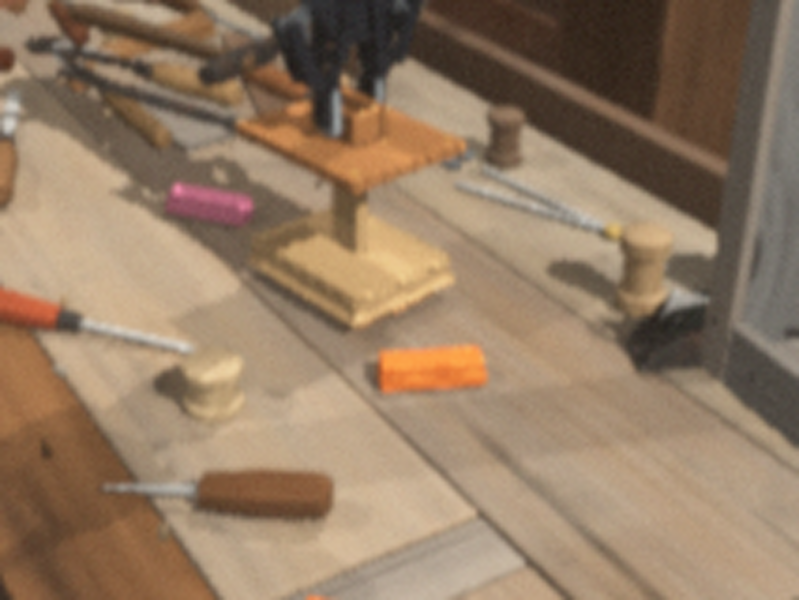

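The final picture shows the outer lid held level at (350,140) and the inner lid seated at (350,265). The spools at (645,265) and (212,385) and both screwdrivers are where they were. Handing in.

```bash
python3 -c "
from plant import job_done
print(job_done())"
```

```text
the job is handed in; nothing more can be done
None
```

I handed the job in at about 34 s: all three stones are home in an even row, the inner lid is seated on the case, and the outer lid is gripped level about 10 cm above where it sat, with the spools and screwdriver left where they were.

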